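Hang the tea sieve in its bayonet collar and lock it

TASK

Hang the tea sieve in the collar of the stand over the mug: let its two pins down through the two gaps until they rest inside the collar, then turn it clockwise (seen from above) by feel until both pins drop into their locking notches, and let go of it. Go gently: never force the sieve against the stand, and leave the mug, the pepper mill and the teaspoon where they are.

Things in the scene. Friction and masses are not known exactly. Their poses are not given: they have to be found in the camera images.
- sieve: Tea sieve, 0.17 to 0.35 kg, standing loose on the worktop, 102 mm high: a steel basket 54 mm across at the foot, widening to a 74 mm frame at heights 30 to 45 mm, with two pins at the frame's sides and a grip bar on top. Origin: centre of the underside; z up. A half turn about z changes nothing. Unpressed, only its weight takes it down.
- sieve_bar (a point): Middle of the sieve's upright black grip bar, 87 mm above the sieve's origin. The bar is 50 mm long (sieve's x), 12 mm thick (y) and 30 mm high, on a 14 mm stem; 27 mm of free stem lie between it and the frame.
- sieve_pins (a point): Middle between the sieve's two round steel pins, 36 mm above its origin. The pins, 10 mm thick, stick out along the sieve's +x and -x; their ends lie 46.5 mm from this point.
- stand: Fixed stand: dark base plate 150 x 136 x 8 mm, back post on its +x side, and a round metal collar (108 mm outside, 80 mm hole, 31 mm deep) centred on its z axis. Origin: on the worktop under the collar's centre; z up. The notches are hidden 0.75 to 1.45 rad clockwise of the gaps, both alike, other each time: to be found by feel. Over 25 N between sieve and stand is forcing.
- collar_top (a point): Centre of the collar's top face, 169 mm above the worktop. The top is a roof 4 mm thick with two entry gaps, 17 mm wide and reaching to radius 49 mm, at the stand's +x and -x. The sieve has about 2.5 mm of play in the collar sideways.
- collar_track (a point): Centre of the track under the roof, 150 mm above the worktop: pins resting on it put the sieve's origin at 119 mm, with 5 mm of play up to the roof. Blocks bar the way counter-clockwise. Clockwise the track is level, climbs a gentle 3 mm ridge, then falls into a notch 13 mm wide, 6 mm deeper than the track (origin at 113 mm); behind it a hard stop.
- mug: Teal mug, 94 mm high, 84 mm across without its handle, standing loose on the stand's base plate under the collar, its top 102 mm above the worktop. Origin: in its underside, 15 mm from the round body's middle towards the handle.
- mill: Wooden pepper mill, 58 mm across, 170 mm high, standing loose between the sieve and the stand, farther back. Origin: centre of its underside.
- teaspoon: Teaspoon with a red handle, 140 x 30 x 13 mm, lying loose on the worktop between the sieve and the stand. Origin: centre of its underside.
Not all that is in view belongs to the job. Leave any red look-alike of the sieve alone.

How it is judged:
By the outcome, as a careful person would: the job done as asked, in the order asked, and still so for the second after the job is handed in, with the robot touching nothing.
It also fails if it takes over 69 s, if anything falls off the work surface, if the arm or the gripper's body presses on something with over 40 N, if the wrist force passes 120 N, or if a joint passes its speed limit or range.

ROBOT

A 6-joint arm with a two-finger parallel gripper is mounted at the origin on a cart in front of the work surface, level with it; the furniture and walls round the work are solid. World frame = base frame: x ahead of the robot, y to its left, z up, the work surface at z = 0. Lengths are in m, angles in rad, forces in N, time in s.
With the tool pointing down it reaches from about 0.35 to 0.775 m from the base axis. Payload 7.3 kg.
Tool frame: the origin (TCP) lies between the finger pads; the fingertips stand robot.tcp_to_tips ahead of it and the grasp point (between the pads) lies 2 mm behind it (robot.tcp_to_tips is the distance from the TCP to the fingertips, in m); y points along the fingers, x is the direction in which the jaws open and shut, and the axes are right-handed (so a half turn about y gives the same grasp; the last joint's range is limited). The gripper opens to 92 mm and grips with 3 to 60 N. Pads are 19 mm wide; open, the fingers measure 130 mm over their backs; the gripper's body (75 mm by 190 mm) begins 47 mm behind the grasp point.
Start: joints at [1.063, 0.342, 1.524, -0, 1.275, -0.146], TCP at [0.186, 0.491, 0.244] pointing down, gripper open.
Joint ranges: [-2.53, 2.53], [-0.77, 2.02], [0.04, 2.7], [-1, 4.14], [0.28, 2.66], [-3.11, 3.11]. Speed limits (rad/s): [2.57, 2.57, 3.14, 3.14, 3.14, 3.14].

INTERFACE

Orientations are given as [roll, pitch, yaw] about the fixed x, y, z axes, in that order (R = Rz(yaw) Ry(pitch) Rx(roll)).
In Python, from cell import status, read_camera, get_calibration, robot gives the robot as it stands.
- The arm moves only by the shell command python3 -m creep 'ROWS' [FORCE]. ROWS is JSON, a list of rows, each an object of numbers: "dx", "dy", "dz": the shift along the tool's x, y, z in m; "rx", "ry", "rz": the turn, a rotation vector about the tool's x, y, z in rad; "gripper": the opening, from 0 (shut) to 1 (fully open). A call has 1 to 20 rows; each row is the pose to reach, as a shift and turn from the pose commanded when the call began, along the tool's axes at that moment; what a row does not reach only later rows make up. A row lasts 1/8 s, in which the tool goes at most 62.5 mm and 10.7 degrees, less where a joint would pass 70% of its speed; a pose out of reach is approached as far as the arm can. A call with a gripper value outside its range is refused whole. The fingers move at their own pace and stop on an object; FORCE is the grip in N (left out, the last holds). Time passes only in rows, so rows that repeat a pose let the fingers close. It gives the time, the measured TCP pose, the force and the opening at its end, in the units of the state.
- status.observe(): the state, without advancing time (a new reading comes with each control period).
- read_camera(name): name is "scene" or "top" or "wrist"; returns (picture, depth): 480x640x3 uint8, red, green, blue; 480x640 float32, m along the optical axis (not along the pixel's ray), 0 where there is no reading.
- get_calibration(name): a dict with "fx", "fy", "cx", "cy" (pixels), "xyz" and "rotation" of the camera in the world; the wrist camera has in their place "mount" (4x4, takes a point from camera to tool coordinates, whose origin is the TCP and whose axes are the tool frame's). Camera axes: x right, y down, z forward; pixel columns grow to the right and rows downward; lengths in m; the calibration is good to about 2 mm. A picture is of the moment at which its call begins: read the wrist's pose just before it. get_calibration takes no time and is no camera call.
- robot.hand_in(): hands the job in, once; it reports no verdict.
The state is a dict: "time": time; "qpos": joint angles; "qvel": joint speeds; "joint_efforts": joint torques, N m; "tool_pos": TCP position; "tool_rot": TCP orientation; "contact_force": force on the tool from outside, world axes, zero at the start; "torque": the same for the moment, N m; "opening": finger opening in m.
Only numpy, scipy, OpenCV 4.12 (cv2) and the standard library are available. Lean on these libraries where they do the work, as an engineer would, in place of code of your own. Each camera call takes 0.05 s, during which the arm holds its last target.

## Working session

There is one attempt and no reset: what is moved stays moved. The work goes in short steps, Python scripts to look and compute and a shell command to move; the robot and the scene stay as the last step left them, time stands still between calls to the robot, and variables do not carry over. Pictures are saved under pics/ and viewed, and the job is handed in when it is done.

```bash
ls; mkdir -p pics; python3 - <<'E'
from cell import status, read_camera, get_calibration, robot
import cv2
s=status.observe();print({k:s[k] for k in ('time','tool_pos','tool_rot','contact_force','opening')},robot.tcp_to_tips)
for n in ('scene','top'):
    p,d=read_camera(n);cv2.imwrite(f'pics/{n}0.png',p[:,:,::-1]);import numpy as np;np.save(f'pics/{n}0.npy',d)
    print(get_calibration(n))
print(get_calibration('wrist'))
E
```

```text
pics
{'time': 0.0, 'tool_pos': array([0.18563049, 0.49067445, 0.24304966]), 'tool_rot': array([-1.57062046e+00,  1.53778763e-03,  1.20899825e+00]), 'contact_force': array([ 0.25491506, -0.71006113, -0.09720082]), 'opening': 0.09178346776866737} 0.017
{'fx': 445.0469308290028, 'fy': 445.0469308290028, 'cx': 328.17694023017987, 'cy': 237.09521568741033, 'xyz': array([ 0.12035639, -0.49286502,  0.77246638]), 'rotation': array([-2.40466439,  0.01632053, -0.83325203])}
{'fx': 592.1452664527261, 'fy': 592.1452664527261, 'cx': 317.1524489037861, 'cy': 241.2803592128761, 'xyz': array([ 0.24202132, -0.09972987,  1.40614528]), 'rotation': array([-2.91023684,  0.00645976, -1.53767782])}
{'fx': 340.4624723435865, 'fy': 340.4624723435865, 'cx': 320.95637692514043, 'cy': 235.6785755672902, 'mount': array([[ 9.99999646e-01, -7.31011272e-04,  4.15695276e-04,
        -3.90414867e-04],
       [-6.00867130e-04, -2.75279512e-01,  9.61364046e-01,
        -1.40464989e-01],
       [-5.88335561e-04, -9.61363956e-01, -2.75279854e-01,
         7.43964772e-02],
       [ 0.00000000e+00,  0.00000000e+00,  0.00000000e+00,
         1.00000000e+00]])}
```

View pics/scene0.png

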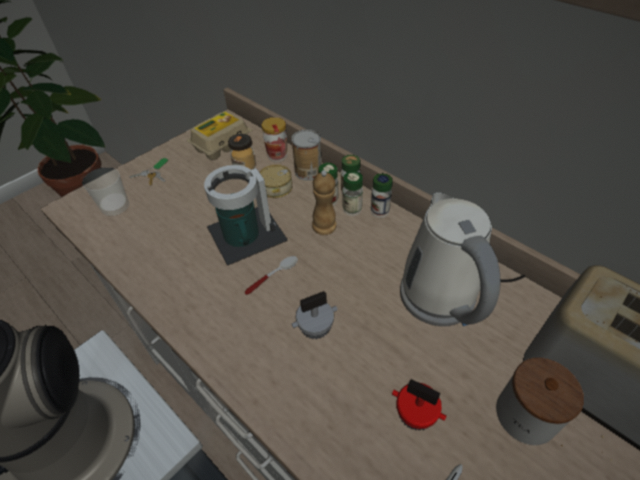

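View pics/top0.png

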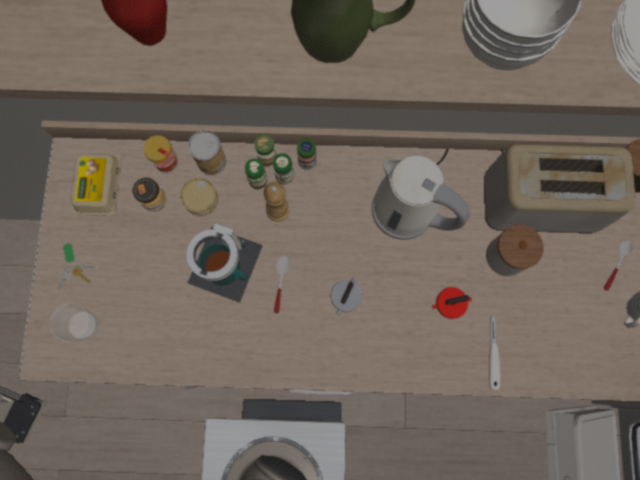

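Sieve candidates: the grey sieve at scene (314,315) / top (347,294), and a red one at scene (420,400) / top (452,302). The grey steel one fits the description and the red one is the look-alike. The stand with the mug is at top (215,255), the mill at (276,200) and the spoon at (280,283). I'll confirm in enlarged crops.

```bash
python3 - <<'E'
import cv2,numpy as np
t=cv2.imread('pics/top0.png');s=cv2.imread('pics/scene0.png')
a=cv2.resize(t[260:330,310:390],None,fx=5,fy=5,interpolation=cv2.INTER_CUBIC)
b=cv2.resize(t[215:305,180:270],(400,350) and None,fx=3.89,fy=3.89,interpolation=cv2.INTER_CUBIC)
cv2.imwrite('pics/c1.png',np.hstack([a,b[:350,:390]]))
a=cv2.resize(s[280:350,280:350],None,fx=5.5,fy=5.5,interpolation=cv2.INTER_CUBIC)
b=cv2.resize(s[155:265,200:290],None,fx=3.5,fy=3.5,interpolation=cv2.INTER_CUBIC)
cv2.imwrite('pics/c2.png',np.hstack([a[:385],b[:385]]))
E
```

```text
(no output)
```

View pics/c1.png

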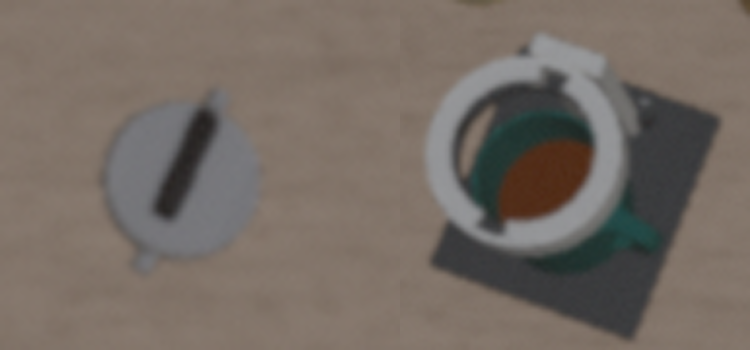

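View pics/c2.png

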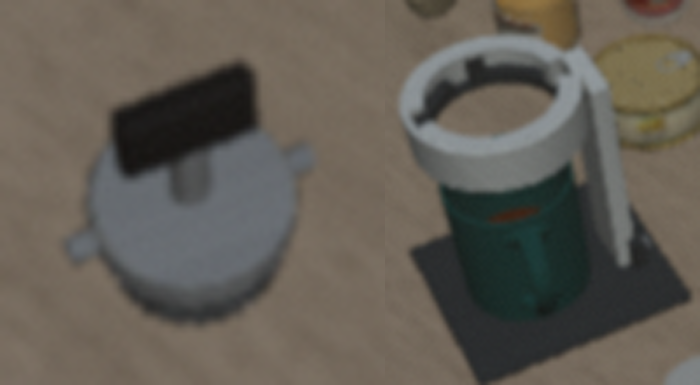

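```bash
cat > h.py <<'E'
import numpy as np,cv2
from scipy.spatial.transform import Rotation as R
from cell import status, read_camera, get_calibration, robot
def camT(n,st=None):
    c=get_calibration(n)
    if n=='wrist':
        T=np.eye(4);T[:3,:3]=R.from_euler('xyz',st['tool_rot']).as_matrix();T[:3,3]=st['tool_pos']
        return c,T@c['mount']
    T=np.eye(4);T[:3,:3]=R.from_euler('xyz',c['rotation']).as_matrix();T[:3,3]=c['xyz'];return c,T
def onplane(c,T,uv,z):
    uv=np.atleast_2d(uv).astype(float)
    r=np.c_[(uv[:,0]-c['cx'])/c['fx'],(uv[:,1]-c['cy'])/c['fy'],np.ones(len(uv))]@T[:3,:3].T
    return T[:3,3]+r*((z-T[2,3])/r[:,2])[:,None]
def cloud(c,T,d):
    v,u=np.mgrid[:480,:640]
    P=np.stack([(u-c['cx'])/c['fx']*d,(v-c['cy'])/c['fy']*d,d],-1)@T[:3,:3].T+T[:3,3]
    P[d==0]=np.nan;return P
def circ(p):
    A=np.c_[2*p,np.ones(len(p))];s=np.linalg.lstsq(A,(p**2).sum(1),rcond=None)[0]
    return s[:2],np.sqrt(s[2]+s[0]**2+s[1]**2)
E
python3 - <<'E'
from h import *
np.set_printoptions(precision=4,suppress=True)
c,T=camT('top')
print('pins',onplane(c,T,[(353.6,280),(339,312.4)],.036).tolist())
print('bar',onplane(c,T,[(351.6,283),(342.6,302.4)],.102).tolist())
print('gaps',onplane(c,T,[(219.8,234.3),(203.1,272.8)],.169).tolist())
for n,box in (('top',(180,215,270,305)),('scene',(195,155,285,240))):
    c,T=camT(n);P=cloud(c,T,np.load(f'pics/{n}0.npy'))[box[1]:box[3],box[0]:box[2]].reshape(-1,3)
    m=(P[:,2]>.163)&(P[:,2]<.176);p=P[m]
    # collar ring
    ctr=np.median(p[:,:2],0)
    for _ in range(6):
        r=np.hypot(*(p[:,:2]-ctr).T)
        q=p[r<.056];a=np.arctan2(*(q[:,:2]-ctr).T[::-1]);
        hull=cv2.convexHull(q[:,:2].astype(np.float32))[:,0]
        ctr,rr=circ(hull)
    print(n,m.sum(),'z',np.median(p[:,2]),'ctr',ctr,rr)
    P=cloud(c,T,np.load(f'pics/{n}0.npy')).reshape(-1,3)
    m=(abs(P[:,0]-.54)<.35)&(abs(P[:,1])<.5)&(P[:,2]<.02);print('table z',np.median(P[m,2]))
for n,px in (('top',(276,190)),('scene',(324,180))):
    c,T=camT(n);P=cloud(c,T,np.load(f'pics/{n}0.npy'));print('mill',P[px[1],px[0]])
c,T=camT('top');P=cloud(c,T,np.load('pics/top0.npy'));print('spoon',P[262,282],P[305,277])
E
```

```text
pins [[0.47398032828015463, -0.1685340502291771, 0.03600000000000003], [0.3971385867593893, -0.13625979765890722, 0.03600000000000003]]
bar [[0.4559114783262132, -0.1609022110596278, 0.10200000000000009], [0.411982312075835, -0.1419004631084761, 0.10200000000000009]]
gaps [[0.5418595555467005, 0.12809745271170295, 0.16900000000000004], [0.45669717277571253, 0.1576031789734852, 0.16900000000000004]]
top 884 z 0.16910502624766088 ctr [0.4994 0.1423] 0.05392476740644631
table z 0.0002766974629193619
scene 826 z 0.1698709328995332 ctr [0.4992 0.1382] 0.054382241665573844
table z 0.0010502412668125238
mill [0.646  0.012  0.1678]
mill [0.6413 0.006  0.1576]
spoon [0.5183 0.0036 0.0015] [0.4132 0.0101 0.0071]
```

Crop confirms: grey sieve with steel pins at top px (353.6,280) and (339,312.4), black bar between them; stand gaps at (219.8,234.3) and (203.1,272.8). Next, a look at the stand with the wrist camera on the way.

```bash
cat >> h.py <<'E'
def delta(pos,yaw):
    s=status.observe();R0=R.from_euler('xyz',s['tool_rot']);R1=R.from_euler('xyz',[-np.pi/2,0,yaw])
    print('t',round(s['time'],2),'shift',np.round(R0.inv().apply(np.array(pos)-s['tool_pos']),4),'rot',np.round((R0.inv()*R1).as_rotvec(),4))
E
python3 - <<'E'
from h import *
delta((.43,.165,.30),1.238)
E
```

```text
t 0.1 shift [-0.2182 -0.0567 -0.3438] rot [-0.0002 -0.029  -0.0013]
```

```bash
python3 -m creep '[{"dx":-0.02,"dy":-0.05,"dz":-0.03,"ry":0,"gripper":1},{"dx":-0.04,"dy":-0.057,"dz":-0.08,"ry":-0.03},{"dx":-0.07,"dy":-0.057,"dz":-0.13,"ry":-0.03},{"dx":-0.1,"dy":-0.057,"dz":-0.18,"ry":-0.03},{"dx":-0.14,"dy":-0.057,"dz":-0.23,"ry":-0.03},{"dx":-0.18,"dy":-0.057,"dz":-0.28,"ry":-0.03},{"dx":-0.205,"dy":-0.057,"dz":-0.32,"ry":-0.03},{"dx":-0.218,"dy":-0.057,"dz":-0.344,"ry":-0.03},{"dx":-0.218,"dy":-0.057,"dz":-0.344,"ry":-0.03},{"dx":-0.218,"dy":-0.057,"dz":-0.344,"ry":-0.03},{"dx":-0.218,"dy":-0.057,"dz":-0.344,"ry":-0.03}]'
python3 - <<'E'
from h import *
s=status.observe();print(s['tool_pos'],s['tool_rot'],abs(s['qvel']).max())
p,d=read_camera('wrist');cv2.imwrite('pics/w1.png',p[:,:,::-1]);np.savez('pics/w1.npz',d=d,pos=s['tool_pos'],rot=s['tool_rot'])
E
```

```text
[0.18564958 0.4907304  0.24312313] [-1.57059420e+00  1.31780492e-03  1.20895830e+00] 0.004080394441671416invalid input at $[0]: expected keys dx, dy, dz, rx, ry, rz, gripper
```

View pics/w1.png

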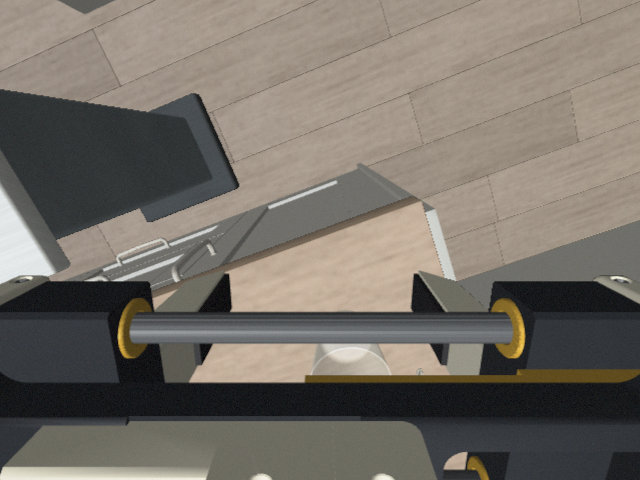

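All keys are needed in every row. The wrist view covers the side towards the robot (tool +z), so I'll hover a bit beyond the collar.

```bash
python3 - <<'E'
from h import *
delta((.56,.12,.30),1.238)
E
python3 -m creep '[{"dx":-0.02,"dy":-0.05,"dz":-0.04,"rx":0,"ry":0,"rz":0,"gripper":1},{"dx":-0.04,"dy":-0.057,"dz":-0.09,"rx":0,"ry":-0.03,"rz":0,"gripper":1},{"dx":-0.07,"dy":-0.057,"dz":-0.14,"rx":0,"ry":-0.03,"rz":0,"gripper":1},{"dx":-0.1,"dy":-0.057,"dz":-0.19,"rx":0,"ry":-0.03,"rz":0,"gripper":1},{"dx":-0.13,"dy":-0.057,"dz":-0.24,"rx":0,"ry":-0.03,"rz":0,"gripper":1},{"dx":-0.16,"dy":-0.057,"dz":-0.29,"rx":0,"ry":-0.03,"rz":0,"gripper":1},{"dx":-0.19,"dy":-0.057,"dz":-0.34,"rx":0,"ry":-0.03,"rz":0,"gripper":1},{"dx":-0.205,"dy":-0.057,"dz":-0.39,"rx":0,"ry":-0.03,"rz":0,"gripper":1},{"dx":-0.21,"dy":-0.057,"dz":-0.44,"rx":0,"ry":-0.03,"rz":0,"gripper":1},{"dx":-0.214,"dy":-0.057,"dz":-0.48,"rx":0,"ry":-0.03,"rz":0,"gripper":1},{"dx":-0.214,"dy":-0.057,"dz":-0.48,"rx":0,"ry":-0.03,"rz":0,"gripper":1},{"dx":-0.214,"dy":-0.057,"dz":-0.48,"rx":0,"ry":-0.03,"rz":0,"gripper":1}]'
python3 - <<'E'
from h import *
s=status.observe();print(s['tool_pos'],s['tool_rot'],abs(s['qvel']).max())
p,d=read_camera('wrist');cv2.imwrite('pics/w2.png',p[:,:,::-1]);np.savez('pics/w2.npz',d=d,pos=s['tool_pos'],rot=s['tool_rot'])
E
```

```text
t 0.15 shift [-0.2144 -0.0566 -0.4813] rot [-0.0002 -0.029  -0.0011]
time: 1.65
tool_pos: [0.5583, 0.1213, 0.3003]
tool_rot: [-1.569, 0.0, 1.239]
contact_force: [-1.2, 0.1, 0.4]
opening: 0.0919
[0.55828458 0.12126372 0.30025173] [-1.56930605e+00  2.46054728e-04  1.23898201e+00] 0.01812219274640461
```

View pics/w2.png

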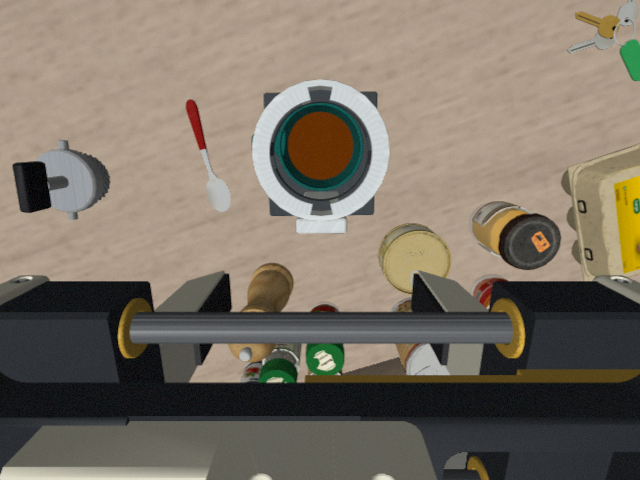

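The wrist picture shows the collar centred near (320,149), its gaps near (320,93) and (321,212), and the sieve at (60,180). Enlarging.

```bash
python3 - <<'E'
from h import *
p=cv2.imread('pics/w2.png');cv2.imwrite('pics/c3.png',cv2.resize(p[75:225,245:395],None,fx=4,fy=4,interpolation=cv2.INTER_CUBIC))
z=np.load('pics/w2.npz');s=dict(tool_pos=z['pos'],tool_rot=z['rot']);c,T=camT('wrist',s)
P=cloud(c,T,z['d'])[70:240,240:400].reshape(-1,3)
m=(P[:,2]>.163)&(P[:,2]<.176);q=P[m];ctr=np.array([.4993,.140])
for _ in range(8):
    k=q[np.hypot(*(q[:,:2]-ctr).T)<.056]
    # exclude post
    h=cv2.convexHull(k[:,:2].astype(np.float32))[:,0];a=np.arctan2(*(h-ctr).T[::-1]);h=h[abs(a+.333)>.6]
    ctr,r=circ(h)
print(m.sum(),np.median(q[:,2]),ctr,r)
E
```

```text
6503 0.16833357461621673 [0.49834114 0.1407598 ] 0.053712167214649
```

View pics/c3.png

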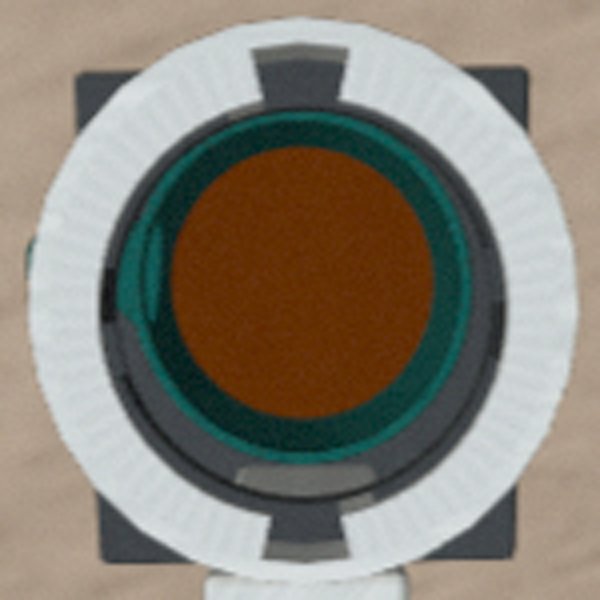

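```bash
python3 - <<'E'
from h import *
z=np.load('pics/w2.npz');s=dict(tool_pos=z['pos'],tool_rot=z['rot']);c,T=camT('wrist',s)
f=lambda u,v:(u/4+245-.375,v/4+75-.375)
g=onplane(c,T,[f(299.5,45),f(301.5,100),f(308.5,515),f(306.5,555)],.169);print(g[:,:2])
near=g[:2].mean(0);far=g[2:].mean(0);d=far-near;print('yaw',np.arctan2(d[1],d[0]),'mid',g[[0,3]].mean(0),g[[1,2]].mean(0))
e=onplane(c,T,[f(28,300),f(579,300),f(300,18),f(305,580)],.169);print(e[:,:2],e[:2].mean(0),e[2:].mean(0))
print('yaw from edges')
g=onplane(c,T,[f(250,45),f(349,45),f(265,100),f(338,100),f(270,515),f(347,515),f(263,555),f(350,555)],.169)
print(g[:,:2]); print(np.linalg.norm(g[::2]-g[1::2],axis=1))
E
```

```text
[[0.45225054 0.15641592]
 [0.46131947 0.15366773]
 [0.53576323 0.12940159]
 [0.54343083 0.12632915]]
yaw -0.31709666591819924 mid [0.49784068 0.14137254 0.169     ] [0.49854135 0.14153466 0.169     ]
[[0.47820049 0.09179812]
 [0.51301117 0.19263334]
 [0.44795474 0.15800162]
 [0.54827063 0.12433473]] [0.49560583 0.14221573 0.169     ] [0.49811268 0.14116818 0.169     ]
yaw from edges
[[0.44927198 0.14778638]
 [0.45522916 0.16504566]
 [0.4591004  0.14723883]
 [0.46353858 0.16009673]
 [0.53322406 0.12204773]
 [0.53830246 0.13675561]
 [0.54053826 0.11795207]
 [0.54632346 0.13470643]]
[0.01825844 0.01360232 0.01555994 0.01772504]
```

```bash
python3 - <<'E'
from h import *
delta((.495,-.177,.26),1.17)
E
```

```text
t 1.7 shift [-0.3029  0.0406 -0.0374] rot [-0.0008  0.0697 -0.    ]
```

```bash
python3 -m creep '[{"dx":-0.03,"dy":0,"dz":0,"rx":0,"ry":0.01,"rz":0,"gripper":1},{"dx":-0.08,"dy":0,"dz":-0.01,"rx":0,"ry":0.03,"rz":0,"gripper":1},{"dx":-0.14,"dy":0.005,"dz":-0.02,"rx":0,"ry":0.05,"rz":0,"gripper":1},{"dx":-0.2,"dy":0.02,"dz":-0.03,"rx":0,"ry":0.07,"rz":0,"gripper":1},{"dx":-0.25,"dy":0.03,"dz":-0.037,"rx":0,"ry":0.07,"rz":0,"gripper":1},{"dx":-0.29,"dy":0.04,"dz":-0.037,"rx":0,"ry":0.07,"rz":0,"gripper":1},{"dx":-0.303,"dy":0.04,"dz":-0.037,"rx":0,"ry":0.07,"rz":0,"gripper":1},{"dx":-0.303,"dy":0.04,"dz":-0.037,"rx":0,"ry":0.07,"rz":0,"gripper":1},{"dx":-0.303,"dy":0.04,"dz":-0.037,"rx":0,"ry":0.07,"rz":0,"gripper":1}]'
python3 - <<'E'
from h import *
s=status.observe();print(s['tool_pos'],s['tool_rot'],abs(s['qvel']).max())
p,d=read_camera('wrist');cv2.imwrite('pics/w3.png',cv2.resize(p[:300,170:470,::-1],None,fx=2,fy=2,interpolation=cv2.INTER_CUBIC));np.savez('pics/w3.npz',d=d,pos=s['tool_pos'],rot=s['tool_rot'])
E
```

```text
time: 2.82
tool_pos: [0.4958, -0.1761, 0.2613]
tool_rot: [-1.572, -0.001, 1.171]
contact_force: [0.4, -0.3, 1.0]
opening: 0.0916
[ 0.49575006 -0.17610057  0.2613347 ] [-1.57178987e+00 -5.25653213e-04  1.17063129e+00] 0.004719633037830903
```

View pics/w3.png

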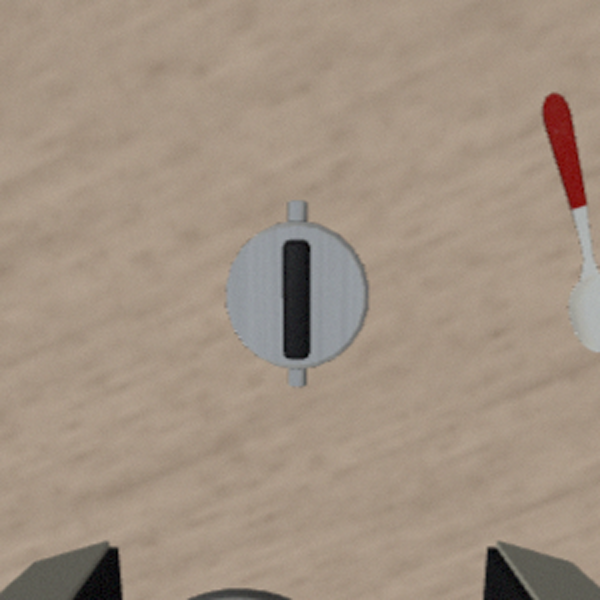

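Sieve is upright under the wrist camera: bar ends at crop (297,240)/(296,357), pin ends at (297.5,201)/(297.5,387), nicely aligned with the tool.

```bash
python3 - <<'E'
from h import *
z=np.load('pics/w3.npz');s=dict(tool_pos=z['pos'],tool_rot=z['rot']);c,T=camT('wrist',s)
f=lambda u,v:(u/2+170-.25,v/2-.25)
b=onplane(c,T,[f(297,240),f(296.5,357.5)],.102)[:,:2];p=onplane(c,T,[f(297.5,201),f(297.5,387)],.036)[:,:2]
for q in (b,p): d=q[1]-q[0];print(q.mean(0),np.linalg.norm(d),np.arctan2(d[1],d[0]))
m=(b.mean(0)+p.mean(0))/2
delta((*m,.091),np.pi/2+np.mean([np.arctan2(*(q[1]-q[0])[::-1]) for q in (b,p)]))
E
```

```text
[ 0.43516811 -0.15325533] 0.04865391199040712 -0.40743858564234425
[ 0.43587554 -0.15362205] 0.09370052246244429 -0.40274591048939007
t 2.88 shift [-0.0027  0.1702  0.0645] rot [0.0009 0.0052 0.0004]
```

```bash
python3 -m creep '[{"dx":-0.003,"dy":0,"dz":0.04,"rx":0,"ry":0.005,"rz":0,"gripper":1},{"dx":-0.003,"dy":0.03,"dz":0.0645,"rx":0,"ry":0.005,"rz":0,"gripper":0.7},{"dx":-0.003,"dy":0.07,"dz":0.0645,"rx":0,"ry":0.005,"rz":0,"gripper":0.6},{"dx":-0.003,"dy":0.11,"dz":0.0645,"rx":0,"ry":0.005,"rz":0,"gripper":0.5},{"dx":-0.003,"dy":0.14,"dz":0.0645,"rx":0,"ry":0.005,"rz":0,"gripper":0.5},{"dx":-0.003,"dy":0.16,"dz":0.0645,"rx":0,"ry":0.005,"rz":0,"gripper":0.5},{"dx":-0.003,"dy":0.17,"dz":0.0645,"rx":0,"ry":0.005,"rz":0,"gripper":0.5},{"dx":-0.003,"dy":0.17,"dz":0.0645,"rx":0,"ry":0.005,"rz":0,"gripper":0.5},{"dx":-0.003,"dy":0.17,"dz":0.0645,"rx":0,"ry":0.005,"rz":0,"gripper":0.5}]' 15
python3 - <<'E'
from h import *
s=status.observe();print(s['contact_force'],s['torque'],s['opening'])
p,d=read_camera('scene');cv2.imwrite('pics/s1.png',cv2.resize(p[240:370,240:400,::-1],None,fx=4,fy=4,interpolation=cv2.INTER_CUBIC))
E
```

```text
time: 4.0
tool_pos: [0.4354, -0.1551, 0.0915]
tool_rot: [-1.572, 0.0, 1.164]
contact_force: [0.2, 0.1, 0.3]
opening: 0.0459
[0.19818686 0.09539458 0.29780016] [0.01292526 0.0631638  0.0680113 ] 0.04585308743616097
```

View pics/s1.png

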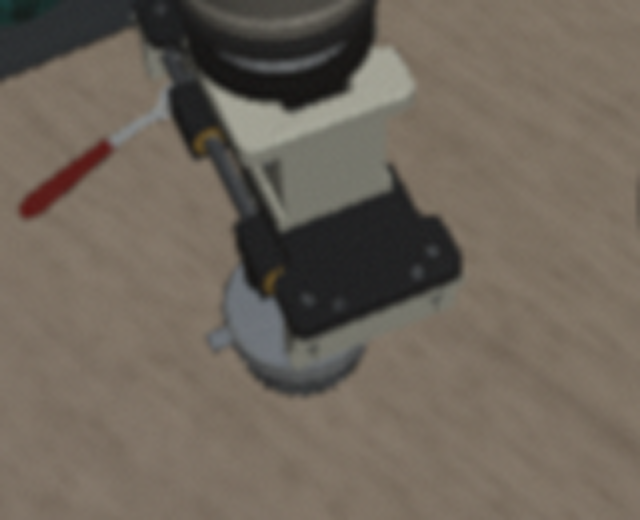

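Gripper sits over the sieve. Shift 1.5 mm to centre, then close.

```bash
python3 -m creep '[{"dx":0.0015,"dy":0,"dz":0,"rx":0,"ry":0,"rz":0,"gripper":0.3},{"dx":0.0015,"dy":0,"dz":0,"rx":0,"ry":0,"rz":0,"gripper":0.2},{"dx":0.0015,"dy":0,"dz":0,"rx":0,"ry":0,"rz":0,"gripper":0},{"dx":0.0015,"dy":0,"dz":0,"rx":0,"ry":0,"rz":0,"gripper":0},{"dx":0.0015,"dy":0,"dz":0,"rx":0,"ry":0,"rz":0,"gripper":0},{"dx":0.0015,"dy":0,"dz":0,"rx":0,"ry":0,"rz":0,"gripper":0}]' 15
python3 -m creep '[{"dx":0,"dy":-0.01,"dz":0,"rx":0,"ry":0,"rz":0,"gripper":0},{"dx":0,"dy":-0.03,"dz":0,"rx":0,"ry":0,"rz":0,"gripper":0},{"dx":0,"dy":-0.07,"dz":0,"rx":0,"ry":0,"rz":0,"gripper":0},{"dx":0,"dy":-0.12,"dz":0,"rx":0,"ry":0,"rz":0,"gripper":0},{"dx":0,"dy":-0.17,"dz":0,"rx":0,"ry":0,"rz":0,"gripper":0},{"dx":0,"dy":-0.2,"dz":0,"rx":0,"ry":0,"rz":0,"gripper":0},{"dx":0,"dy":-0.2,"dz":0,"rx":0,"ry":0,"rz":0,"gripper":0},{"dx":0,"dy":-0.2,"dz":0,"rx":0,"ry":0,"rz":0,"gripper":0}]'
python3 - <<'E'
from h import *
delta((.4985,.141,.294),np.pi/2-.322)
s=status.observe();print(s['torque'])
p,d=read_camera('wrist');cv2.imwrite('pics/w4.png',p[:,:,::-1])
p,d=read_camera('scene');cv2.imwrite('pics/s2.png',p[:,:,::-1])
E
```

```text
time: 4.8
tool_pos: [0.4354, -0.1537, 0.0908]
tool_rot: [-1.571, -0.0, 1.164]
contact_force: [0.5, 1.1, 1.6]
opening: 0.0115
time: 5.8
tool_pos: [0.4345, -0.1533, 0.2892]
tool_rot: [-1.568, -0.0, 1.164]
contact_force: [-0.6, 0.7, -2.7]
opening: 0.012
t 5.8 shift [ 0.2956 -0.0046  0.0577] rot [-0.0028 -0.0849  0.0004]
[-0.03544414  0.01983256  0.02505117]
```

View pics/w4.png

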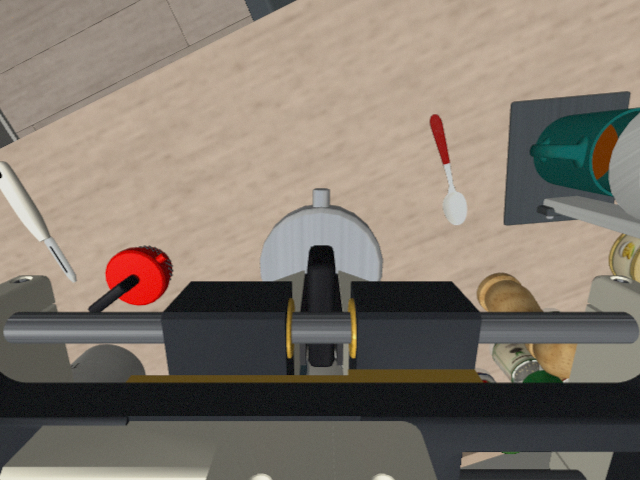

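View pics/s2.png

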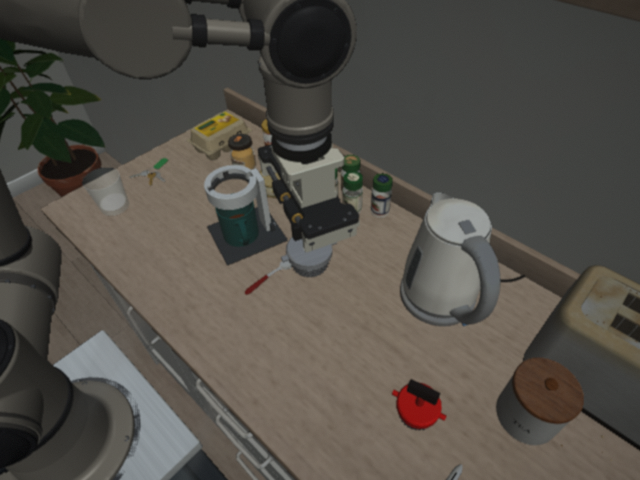

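Sieve is held level (about 2.7 N), near pin at wrist px (321,189). Carry it over the collar, staying above it.

```bash
python3 -m creep '[{"dx":0.02,"dy":-0.005,"dz":0.005,"rx":0,"ry":0,"rz":0,"gripper":0},{"dx":0.06,"dy":-0.005,"dz":0.015,"rx":-0.003,"ry":-0.02,"rz":0,"gripper":0},{"dx":0.11,"dy":-0.005,"dz":0.025,"rx":-0.003,"ry":-0.04,"rz":0,"gripper":0},{"dx":0.16,"dy":-0.005,"dz":0.035,"rx":-0.003,"ry":-0.06,"rz":0,"gripper":0},{"dx":0.21,"dy":-0.005,"dz":0.045,"rx":-0.003,"ry":-0.08,"rz":0,"gripper":0},{"dx":0.25,"dy":-0.005,"dz":0.052,"rx":-0.003,"ry":-0.085,"rz":0,"gripper":0},{"dx":0.28,"dy":-0.005,"dz":0.0577,"rx":-0.003,"ry":-0.085,"rz":0,"gripper":0},{"dx":0.2956,"dy":-0.005,"dz":0.0577,"rx":-0.003,"ry":-0.085,"rz":0,"gripper":0},{"dx":0.2956,"dy":-0.005,"dz":0.0577,"rx":-0.003,"ry":-0.085,"rz":0,"gripper":0},{"dx":0.2956,"dy":-0.005,"dz":0.0577,"rx":-0.003,"ry":-0.085,"rz":0,"gripper":0},{"dx":0.2956,"dy":-0.005,"dz":0.0577,"rx":-0.003,"ry":-0.085,"rz":0,"gripper":0}]'
python3 - <<'E'
from h import *
s=status.observe();print(abs(s['qvel']).max(),s['contact_force'],s['torque'])
delta((.4985,.141,.294),np.pi/2-.322)
p,d=read_camera('wrist');cv2.imwrite('pics/w5.png',p[:,:,::-1])
E
```

```text
time: 7.28
tool_pos: [0.4992, 0.1396, 0.2957]
tool_rot: [-1.574, 0.0, 1.248]
contact_force: [-0.2, -0.5, -3.1]
opening: 0.0116
0.003104204094102098 [-0.17628654 -0.48048155 -3.1022568 ] [-0.00707716  0.01693344  0.02236965]
t 7.28 shift [0.0011 0.0017 0.0011] rot [ 0.003  -0.0012 -0.0004]
```

View pics/w5.png

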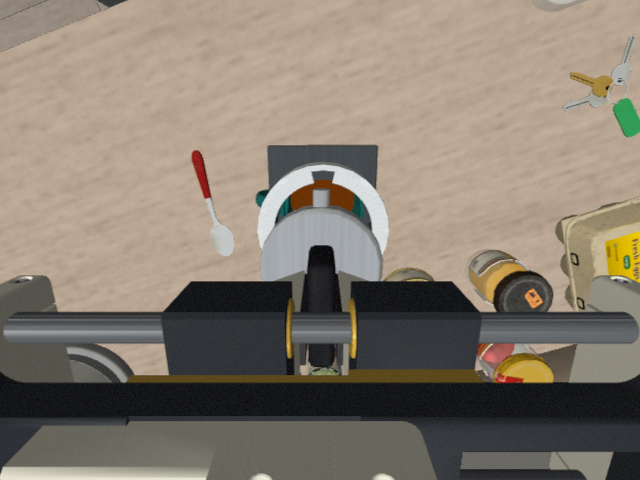

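```bash
python3 -m creep '[{"dx":0.001,"dy":0,"dz":0.001,"rx":0.003,"ry":-0.001,"rz":0,"gripper":0},{"dx":0.001,"dy":0.01,"dz":0.001,"rx":0.003,"ry":-0.001,"rz":0,"gripper":0},{"dx":0.001,"dy":0.02,"dz":0.001,"rx":0.003,"ry":-0.001,"rz":0,"gripper":0},{"dx":0.001,"dy":0.03,"dz":0.001,"rx":0.003,"ry":-0.001,"rz":0,"gripper":0},{"dx":0.001,"dy":0.04,"dz":0.001,"rx":0.003,"ry":-0.001,"rz":0,"gripper":0},{"dx":0.001,"dy":0.05,"dz":0.001,"rx":0.003,"ry":-0.001,"rz":0,"gripper":0},{"dx":0.001,"dy":0.056,"dz":0.001,"rx":0.003,"ry":-0.001,"rz":0,"gripper":0},{"dx":0.001,"dy":0.056,"dz":0.001,"rx":0.003,"ry":-0.001,"rz":0,"gripper":0},{"dx":0.001,"dy":0.056,"dz":0.001,"rx":0.003,"ry":-0.001,"rz":0,"gripper":0}]'
python3 - <<'E'
from h import *
s=status.observe();print(abs(s['qvel']).max(),s['contact_force'],s['torque'])
delta((.4985,.141,.294),np.pi/2-.322)
p,d=read_camera('wrist');cv2.imwrite('pics/w6.png',cv2.resize(p[140:300,220:420,::-1],None,fx=4,fy=3.75,interpolation=cv2.INTER_CUBIC))
c,T=camT('wrist',s);np.savez('pics/w6.npz',d=d,pos=s['tool_pos'],rot=s['tool_rot'])
E
```

```text
time: 8.45
tool_pos: [0.499, 0.1418, 0.2401]
tool_rot: [-1.571, -0.0, 1.25]
contact_force: [-0.5, 0.0, -2.8]
opening: 0.0116
0.001849558042201986 [-0.47976472  0.02956572 -2.79170587] [-0.00246157 -0.04476374  0.02303741]
t 8.45 shift [-0.001  -0.0539  0.0002] rot [0.0007 0.0012 0.0002]
```

View pics/w6.png

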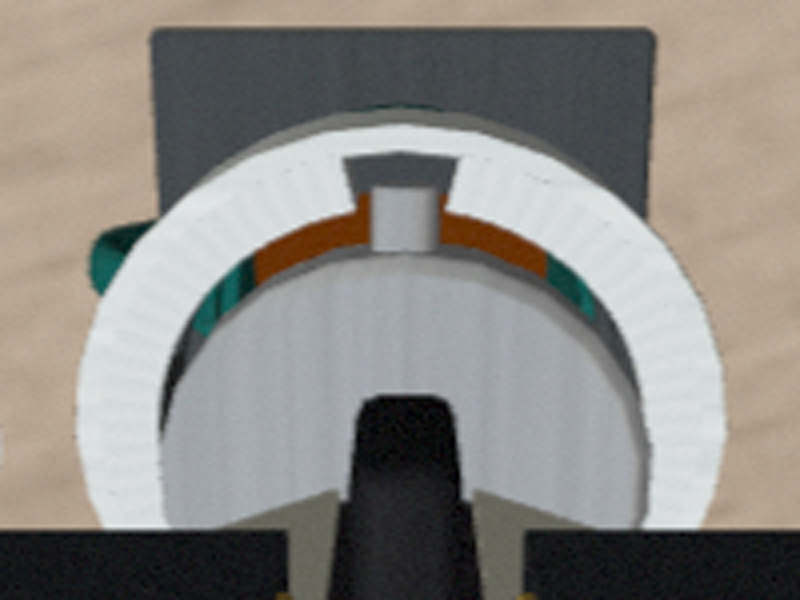

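```bash
python3 - <<'E'
from h import *
z=np.load('pics/w6.npz');s=dict(tool_pos=z['pos'],tool_rot=z['rot']);c,T=camT('wrist',s)
f=lambda u,v:((u+.5)/4-.5+220,(v+.5)/3.75-.5+140)
Rt=R.from_euler('xyz',z['rot'])
def tl(u,v,h): return np.round(Rt.inv().apply(onplane(c,T,f(u,v),h)[0]-z['pos']),4)[[0,2]]
print('pin tip top',tl(406,187,.190),'gap outer',tl(402,153,.169),'collar L/R',tl(78,410,.169),tl(723,410,.169),'collar near edge',tl(401,124,.169),'frame LR',tl(162,430,.194),tl(650,450,.194))
E
```

```text
pin tip top [-0.0002  0.0468] gap outer [-0.0008  0.0493] collar L/R [-0.0538  0.0049] [0.0516 0.0048] collar near edge [-0.0009  0.054 ] frame LR [-0.0355  0.0098] [0.0353 0.0065]
```

Pin (centred at crop x 406) is 0.8 mm off the gap centre (402); correct and lower.

```bash
python3 -m creep '[{"dx":-0.0008,"dy":0.002,"dz":0,"rx":0,"ry":0,"rz":0,"gripper":0},{"dx":-0.0008,"dy":0.006,"dz":0,"rx":0,"ry":0,"rz":0,"gripper":0},{"dx":-0.0008,"dy":0.009,"dz":0,"rx":0,"ry":0,"rz":0,"gripper":0},{"dx":-0.0008,"dy":0.012,"dz":0,"rx":0,"ry":0,"rz":0,"gripper":0},{"dx":-0.0008,"dy":0.015,"dz":0,"rx":0,"ry":0,"rz":0,"gripper":0},{"dx":-0.0008,"dy":0.016,"dz":0,"rx":0,"ry":0,"rz":0,"gripper":0},{"dx":-0.0008,"dy":0.016,"dz":0,"rx":0,"ry":0,"rz":0,"gripper":0}]'
python3 - <<'E'
from h import *
s=status.observe();print(abs(s['qvel']).max(),s['contact_force'],s['torque'])
E
python3 -m creep '[{"dx":0,"dy":0.002,"dz":0,"rx":0,"ry":0,"rz":0,"gripper":0},{"dx":0,"dy":0.004,"dz":0,"rx":0,"ry":0,"rz":0,"gripper":0},{"dx":0,"dy":0.006,"dz":0,"rx":0,"ry":0,"rz":0,"gripper":0},{"dx":0,"dy":0.007,"dz":0,"rx":0,"ry":0,"rz":0,"gripper":0},{"dx":0,"dy":0.008,"dz":0,"rx":0,"ry":0,"rz":0,"gripper":0},{"dx":0,"dy":0.008,"dz":0,"rx":0,"ry":0,"rz":0,"gripper":0}]'
```

```text
time: 9.38
tool_pos: [0.4986, 0.141, 0.2237]
tool_rot: [-1.571, 0.0, 1.25]
contact_force: [-0.7, 0.5, -3.1]
opening: 0.0118
0.0045999356999803075 [-0.73089991  0.4914683  -3.08870984] [-0.03189098 -0.0097571  -0.01170112]
time: 10.12
tool_pos: [0.4985, 0.1411, 0.2157]
tool_rot: [-1.571, 0.0, 1.25]
contact_force: [-1.1, 1.0, -3.6]
opening: 0.0117
```

```bash
python3 -m creep '[{"dx":0,"dy":0.001,"dz":0,"rx":0,"ry":0,"rz":0,"gripper":0},{"dx":0,"dy":0.002,"dz":0,"rx":0,"ry":0,"rz":0,"gripper":0},{"dx":0,"dy":0.003,"dz":0,"rx":0,"ry":0,"rz":0,"gripper":0},{"dx":0,"dy":0.004,"dz":0,"rx":0,"ry":0,"rz":0,"gripper":0},{"dx":0,"dy":0.0045,"dz":0,"rx":0,"ry":0,"rz":0,"gripper":0},{"dx":0,"dy":0.0045,"dz":0,"rx":0,"ry":0,"rz":0,"gripper":0}]'
python3 -m creep '[{"dx":0,"dy":0.0005,"dz":0,"rx":0,"ry":0,"rz":0,"gripper":0},{"dx":0,"dy":0.0005,"dz":0,"rx":0,"ry":0,"rz":0,"gripper":0}]'
python3 -m creep '[{"dx":0,"dy":0.0005,"dz":0,"rx":0,"ry":0,"rz":0,"gripper":0},{"dx":0,"dy":0.0005,"dz":0,"rx":0,"ry":0,"rz":0,"gripper":0}]'
```

```text
time: 10.88
tool_pos: [0.4986, 0.1411, 0.2112]
tool_rot: [-1.571, 0.0, 1.25]
contact_force: [-0.1, 0.5, -3.6]
opening: 0.0119
time: 11.12
tool_pos: [0.4986, 0.141, 0.2107]
tool_rot: [-1.571, 0.0, 1.25]
contact_force: [0.8, 0.6, -3.2]
opening: 0.012
time: 11.38
tool_pos: [0.4986, 0.141, 0.2102]
tool_rot: [-1.571, 0.0, 1.25]
contact_force: [-0.1, 0.2, -2.6]
opening: 0.012
```

```bash
python3 -m creep '[{"dx":0,"dy":0.0005,"dz":0,"rx":0,"ry":0,"rz":0,"gripper":0},{"dx":0,"dy":0.0005,"dz":0,"rx":0,"ry":0,"rz":0,"gripper":0}]'
python3 -m creep '[{"dx":0,"dy":0.0005,"dz":0,"rx":0,"ry":0,"rz":0,"gripper":0},{"dx":0,"dy":0.0005,"dz":0,"rx":0,"ry":0,"rz":0,"gripper":0}]'
```

```text
time: 11.62
tool_pos: [0.4986, 0.1411, 0.2097]
tool_rot: [-1.571, -0.0, 1.25]
contact_force: [-0.0, -0.0, -3.2]
opening: 0.0117
time: 11.88
tool_pos: [0.4986, 0.1411, 0.2096]
tool_rot: [-1.571, -0.0, 1.25]
contact_force: [-1.5, -0.3, -0.5]
opening: 0.0117
```

Pins rest on the track (weight taken up at TCP z 0.2097). Start turning clockwise (tool +ry), lower grip force.

```bash
python3 -m creep '[{"dx":0,"dy":0,"dz":0,"rx":0,"ry":0.02,"rz":0,"gripper":0},{"dx":0,"dy":0,"dz":0,"rx":0,"ry":0.05,"rz":0,"gripper":0},{"dx":0,"dy":0,"dz":0,"rx":0,"ry":0.08,"rz":0,"gripper":0},{"dx":0,"dy":0,"dz":0,"rx":0,"ry":0.1,"rz":0,"gripper":0},{"dx":0,"dy":0,"dz":0,"rx":0,"ry":0.1,"rz":0,"gripper":0}]' 8
python3 - <<'E'
from h import *
s=status.observe();print(s['torque'])
E
python3 -m creep '[{"dx":0,"dy":0,"dz":0,"rx":0,"ry":0.04,"rz":0,"gripper":0},{"dx":0,"dy":0,"dz":0,"rx":0,"ry":0.08,"rz":0,"gripper":0},{"dx":0,"dy":0,"dz":0,"rx":0,"ry":0.12,"rz":0,"gripper":0},{"dx":0,"dy":0,"dz":0,"rx":0,"ry":0.15,"rz":0,"gripper":0},{"dx":0,"dy":0,"dz":0,"rx":0,"ry":0.15,"rz":0,"gripper":0}]'
python3 - <<'E'
from h import *
s=status.observe();print(s['torque'])
delta((.4985,.141,.2096),np.pi/2-.322)
E
```

```text
time: 12.5
tool_pos: [0.4989, 0.141, 0.2095]
tool_rot: [-1.572, -0.0, 1.15]
contact_force: [0.1, -0.5, 4.4]
opening: 0.0121
[-0.0645563  -0.01633136  0.11324677]
time: 13.12
tool_pos: [0.4988, 0.1411, 0.2095]
tool_rot: [-1.571, -0.0, 1.0]
contact_force: [0.3, -0.6, 5.2]
opening: 0.0118
[-0.0310539  -0.01704932  0.13468737]
t 13.12 shift [-0.0002 -0.0001  0.0002] rot [ 0.0007 -0.2487  0.0003]
```

```bash
python3 -m creep '[{"dx":0,"dy":-0.0004,"dz":0,"rx":0,"ry":0.03,"rz":0,"gripper":0},{"dx":0,"dy":-0.0004,"dz":0,"rx":0,"ry":0.06,"rz":0,"gripper":0},{"dx":0,"dy":-0.0004,"dz":0,"rx":0,"ry":0.09,"rz":0,"gripper":0},{"dx":0,"dy":-0.0004,"dz":0,"rx":0,"ry":0.1,"rz":0,"gripper":0}]'
python3 - <<'E'
from h import *
s=status.observe();print(s['torque'])
E
python3 -m creep '[{"dx":0,"dy":0,"dz":0,"rx":0,"ry":0.03,"rz":0,"gripper":0},{"dx":0,"dy":0,"dz":0,"rx":0,"ry":0.06,"rz":0,"gripper":0},{"dx":0,"dy":0,"dz":0,"rx":0,"ry":0.09,"rz":0,"gripper":0},{"dx":0,"dy":0,"dz":0,"rx":0,"ry":0.1,"rz":0,"gripper":0}]'
python3 - <<'E'
from h import *
s=status.observe();print(s['torque'])
E
```

```text
time: 13.62
tool_pos: [0.4986, 0.1411, 0.2096]
tool_rot: [-1.571, 0.0, 0.899]
contact_force: [0.6, 0.2, 2.6]
opening: 0.012
[ 0.03386485 -0.09806081  0.1668853 ]
time: 14.12
tool_pos: [0.4985, 0.1411, 0.2096]
tool_rot: [-1.571, 0.0, 0.799]
contact_force: [-0.4, -0.0, 2.4]
opening: 0.012
[-0.01553165 -0.00317214  0.14296084]
```

```bash
cat > q.py <<'E'
from h import *
s=status.observe();print('torque',np.round(s['torque'],3),'turned',round(1.249-s['tool_rot'][2],3))
E
for i in 1; do :; done
python3 -m creep '[{"dx":0,"dy":0,"dz":0,"rx":0,"ry":0.03,"rz":0,"gripper":0},{"dx":0,"dy":0,"dz":0,"rx":0,"ry":0.06,"rz":0,"gripper":0},{"dx":0,"dy":0,"dz":0,"rx":0,"ry":0.06,"rz":0,"gripper":0}]'; python3 q.py
python3 -m creep '[{"dx":0,"dy":0,"dz":0,"rx":0,"ry":0.03,"rz":0,"gripper":0},{"dx":0,"dy":0,"dz":0,"rx":0,"ry":0.06,"rz":0,"gripper":0},{"dx":0,"dy":0,"dz":0,"rx":0,"ry":0.06,"rz":0,"gripper":0}]'; python3 q.py
```

```text
time: 14.5
tool_pos: [0.4985, 0.141, 0.2096]
tool_rot: [-1.571, 0.0, 0.739]
contact_force: [-0.5, -0.8, 2.4]
opening: 0.0121
torque [-0.039 -0.026  0.035] turned 0.51
time: 14.88
tool_pos: [0.4986, 0.141, 0.2096]
tool_rot: [-1.571, 0.0, 0.679]
contact_force: [0.4, 0.3, 1.3]
opening: 0.012
torque [-0.049 -0.058  0.047] turned 0.57
```

```bash

python3 -m creep '[{"dx":0,"dy":0,"dz":0,"rx":0,"ry":0.03,"rz":0,"gripper":0},{"dx":0,"dy":0,"dz":0,"rx":0,"ry":0.06,"rz":0,"gripper":0},{"dx":0,"dy":0,"dz":0,"rx":0,"ry":0.06,"rz":0,"gripper":0}]'; python3 q.py
python3 -m creep '[{"dx":0,"dy":0,"dz":0,"rx":0,"ry":0.03,"rz":0,"gripper":0},{"dx":0,"dy":0,"dz":0,"rx":0,"ry":0.06,"rz":0,"gripper":0},{"dx":0,"dy":0,"dz":0,"rx":0,"ry":0.06,"rz":0,"gripper":0}]'; python3 q.py
```

```text
time: 15.25
tool_pos: [0.4985, 0.1411, 0.2096]
tool_rot: [-1.571, 0.0, 0.619]
contact_force: [0.3, -0.4, 1.4]
opening: 0.0119
torque [-0.053 -0.036 -0.005] turned 0.63
time: 15.62
tool_pos: [0.4986, 0.141, 0.2096]
tool_rot: [-1.571, 0.0, 0.559]
contact_force: [0.4, 0.3, 1.6]
opening: 0.0119
torque [-0.064 -0.061 -0.081] turned 0.69
```

```bash

python3 -m creep '[{"dx":0,"dy":0,"dz":0,"rx":0,"ry":0.02,"rz":0,"gripper":0},{"dx":0,"dy":0,"dz":0,"rx":0,"ry":0.04,"rz":0,"gripper":0},{"dx":0,"dy":0,"dz":0,"rx":0,"ry":0.04,"rz":0,"gripper":0}]'; python3 q.py
python3 -m creep '[{"dx":0,"dy":0,"dz":0,"rx":0,"ry":0.02,"rz":0,"gripper":0},{"dx":0,"dy":0,"dz":0,"rx":0,"ry":0.04,"rz":0,"gripper":0},{"dx":0,"dy":0,"dz":0,"rx":0,"ry":0.04,"rz":0,"gripper":0}]'; python3 q.py
python3 - <<'E'
from h import *
p,d=read_camera('wrist');cv2.imwrite('pics/w7.png',p[:,:,::-1])
E
```

```text
time: 16.0
tool_pos: [0.4986, 0.141, 0.2096]
tool_rot: [-1.571, 0.0, 0.52]
contact_force: [0.7, 0.9, 0.4]
opening: 0.0116
torque [-0.044 -0.054  0.005] turned 0.729
time: 16.38
tool_pos: [0.4986, 0.1411, 0.2096]
tool_rot: [-1.571, 0.0, 0.48]
contact_force: [0.4, 0.4, 0.8]
opening: 0.0119
torque [ 0.001 -0.03   0.017] turned 0.769
```

View pics/w7.png

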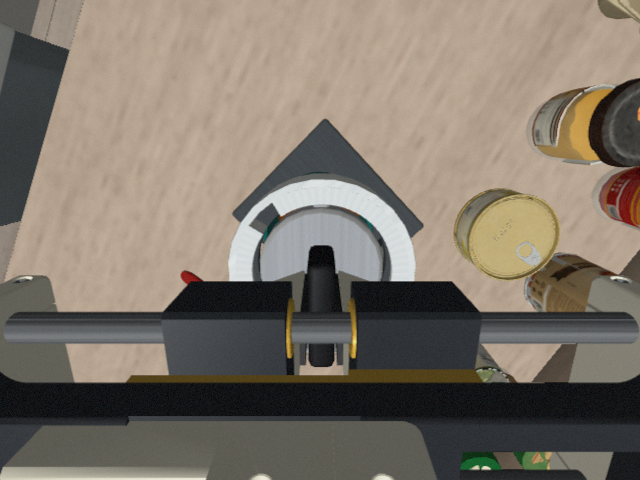

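Pins are under the roof (gap now at (263,218), pins hidden). Continue in small steps.

```bash

python3 -m creep '[{"dx":0,"dy":0.0003,"dz":0,"rx":0,"ry":0.02,"rz":0,"gripper":0},{"dx":0,"dy":0.0003,"dz":0,"rx":0,"ry":0.04,"rz":0,"gripper":0},{"dx":0,"dy":0.0003,"dz":0,"rx":0,"ry":0.04,"rz":0,"gripper":0}]'; python3 q.py
python3 -m creep '[{"dx":0,"dy":0,"dz":0,"rx":0,"ry":0.02,"rz":0,"gripper":0},{"dx":0,"dy":0,"dz":0,"rx":0,"ry":0.04,"rz":0,"gripper":0},{"dx":0,"dy":0,"dz":0,"rx":0,"ry":0.04,"rz":0,"gripper":0}]'; python3 q.py
python3 -m creep '[{"dx":0,"dy":0,"dz":0,"rx":0,"ry":0.02,"rz":0,"gripper":0},{"dx":0,"dy":0,"dz":0,"rx":0,"ry":0.03,"rz":0,"gripper":0},{"dx":0,"dy":0,"dz":0,"rx":0,"ry":0.03,"rz":0,"gripper":0}]'; python3 q.py
```

```text
time: 16.8
tool_pos: [0.4987, 0.1411, 0.2096]
tool_rot: [-1.571, -0.001, 0.44]
contact_force: [-0.6, 0.4, 3.2]
opening: 0.0117
torque [-0.042 -0.019  0.107] turned 0.809
time: 17.18
tool_pos: [0.4987, 0.1411, 0.2095]
tool_rot: [-1.571, -0.0, 0.4]
contact_force: [0.1, 0.2, 4.9]
opening: 0.0117
torque [-0.068 -0.038  0.133] turned 0.849
time: 17.55
tool_pos: [0.4988, 0.1411, 0.2095]
tool_rot: [-1.571, -0.001, 0.369]
contact_force: [0.2, -0.2, 4.6]
opening: 0.0124
torque [-0.023 -0.037  0.234] turned 0.88
```

```bash

python3 -m creep '[{"dx":0,"dy":0,"dz":0,"rx":0,"ry":0.015,"rz":0,"gripper":0},{"dx":0,"dy":0,"dz":0,"rx":0,"ry":0.03,"rz":0,"gripper":0},{"dx":0,"dy":0,"dz":0,"rx":0,"ry":0.03,"rz":0,"gripper":0}]' 6; python3 q.py
python3 -m creep '[{"dx":0,"dy":0,"dz":0,"rx":0,"ry":0.015,"rz":0,"gripper":0},{"dx":0,"dy":0,"dz":0,"rx":0,"ry":0.03,"rz":0,"gripper":0},{"dx":0,"dy":0,"dz":0,"rx":0,"ry":0.03,"rz":0,"gripper":0}]'; python3 q.py
```

```text
time: 17.92
tool_pos: [0.4987, 0.1411, 0.2095]
tool_rot: [-1.571, -0.001, 0.339]
contact_force: [0.3, -0.0, 4.0]
opening: 0.013
torque [-0.043 -0.074  0.164] turned 0.91
time: 18.3
tool_pos: [0.4987, 0.1411, 0.2094]
tool_rot: [-1.571, -0.0, 0.31]
contact_force: [0.0, -0.2, 5.1]
opening: 0.013
torque [-0.009 -0.001  0.14 ] turned 0.939
```

```bash
python3 - <<'E'
from h import *
p,d=read_camera('wrist');cv2.imwrite('pics/w8.png',cv2.resize(p[160:370,220:420,::-1],None,fx=2.8,fy=2.8,interpolation=cv2.INTER_CUBIC))
E
```

```text
(no output)
```

View pics/w8.png

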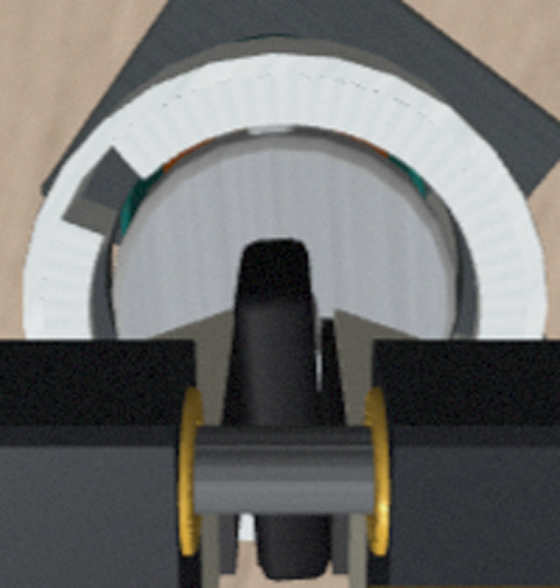

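Bar has twisted a few degrees (lagging) in the pads: the pins are meeting the ridge. Firm the grip and ease upwards to relieve it.

```bash

python3 -m creep '[{"dx":0,"dy":-0.0005,"dz":0,"rx":0,"ry":0,"rz":0,"gripper":0},{"dx":0,"dy":-0.001,"dz":0,"rx":0,"ry":0,"rz":0,"gripper":0},{"dx":0,"dy":-0.001,"dz":0,"rx":0,"ry":0,"rz":0,"gripper":0}]' 15; python3 q.py
python3 -m creep '[{"dx":0,"dy":-0.0005,"dz":0,"rx":0,"ry":0,"rz":0,"gripper":0},{"dx":0,"dy":-0.001,"dz":0,"rx":0,"ry":0,"rz":0,"gripper":0},{"dx":0,"dy":-0.001,"dz":0,"rx":0,"ry":0,"rz":0,"gripper":0}]'; python3 q.py
```

```text
time: 18.73
tool_pos: [0.4983, 0.141, 0.2099]
tool_rot: [-1.571, 0.001, 0.31]
contact_force: [1.4, -0.3, 0.2]
opening: 0.0122
torque [-0.059 -0.223  0.104] turned 0.939
time: 19.1
tool_pos: [0.4981, 0.141, 0.2108]
tool_rot: [-1.571, 0.002, 0.31]
contact_force: [0.2, -0.9, -2.9]
opening: 0.0117
torque [-0.05   0.021 -0.   ] turned 0.939
```

```bash

python3 -m creep '[{"dx":0,"dy":-0.001,"dz":0,"rx":0,"ry":0.01,"rz":0,"gripper":0},{"dx":0,"dy":-0.0015,"dz":0,"rx":0,"ry":0.03,"rz":0,"gripper":0},{"dx":0,"dy":-0.0015,"dz":0,"rx":0,"ry":0.05,"rz":0,"gripper":0},{"dx":0,"dy":-0.0015,"dz":0,"rx":0,"ry":0.05,"rz":0,"gripper":0}]'; python3 q.py
python3 -m creep '[{"dx":0,"dy":0,"dz":0,"rx":0,"ry":0.02,"rz":0,"gripper":0},{"dx":0,"dy":0,"dz":0,"rx":0,"ry":0.04,"rz":0,"gripper":0},{"dx":0,"dy":0,"dz":0,"rx":0,"ry":0.04,"rz":0,"gripper":0}]'; python3 q.py
```

```text
time: 19.6
tool_pos: [0.4985, 0.1411, 0.2128]
tool_rot: [-1.571, 0.0, 0.26]
contact_force: [-0.1, -0.1, -3.4]
opening: 0.012
torque [-0.053 -0.001  0.019] turned 0.989
time: 19.98
tool_pos: [0.4986, 0.141, 0.2128]
tool_rot: [-1.571, 0.0, 0.22]
contact_force: [-0.3, 0.1, -3.4]
opening: 0.0118
torque [-0.073  0.06   0.027] turned 1.029
```

```bash

python3 -m creep '[{"dx":0,"dy":0.0005,"dz":0,"rx":0,"ry":0.01,"rz":0,"gripper":0},{"dx":0,"dy":0.001,"dz":0,"rx":0,"ry":0.02,"rz":0,"gripper":0},{"dx":0,"dy":0.001,"dz":0,"rx":0,"ry":0.02,"rz":0,"gripper":0}]'; python3 q.py
python3 -m creep '[{"dx":0,"dy":0,"dz":0,"rx":0,"ry":0.01,"rz":0,"gripper":0},{"dx":0,"dy":0.0005,"dz":0,"rx":0,"ry":0.02,"rz":0,"gripper":0},{"dx":0,"dy":0.0005,"dz":0,"rx":0,"ry":0.02,"rz":0,"gripper":0}]'; python3 q.py
```

```text
time: 20.35
tool_pos: [0.4985, 0.1411, 0.2118]
tool_rot: [-1.571, 0.0, 0.2]
contact_force: [-0.2, 1.0, -3.7]
opening: 0.012
torque [-0.082  0.036  0.032] turned 1.049
time: 20.72
tool_pos: [0.4987, 0.1411, 0.2116]
tool_rot: [-1.571, -0.0, 0.18]
contact_force: [-0.4, -0.1, -1.0]
opening: 0.0121
torque [-0.119  0.161  0.09 ] turned 1.069
```

Track has risen here (contact at 0.2116): on the ridge. Lift a little and go on.

```bash

python3 -m creep '[{"dx":0,"dy":-0.001,"dz":0,"rx":0,"ry":0,"rz":0,"gripper":0},{"dx":0,"dy":-0.0015,"dz":0,"rx":0,"ry":0.02,"rz":0,"gripper":0},{"dx":0,"dy":-0.0015,"dz":0,"rx":0,"ry":0.03,"rz":0,"gripper":0},{"dx":0,"dy":-0.0015,"dz":0,"rx":0,"ry":0.03,"rz":0,"gripper":0}]'; python3 q.py
python3 -m creep '[{"dx":0,"dy":0.0005,"dz":0,"rx":0,"ry":0.015,"rz":0,"gripper":0},{"dx":0,"dy":0.001,"dz":0,"rx":0,"ry":0.02,"rz":0,"gripper":0},{"dx":0,"dy":0.001,"dz":0,"rx":0,"ry":0.02,"rz":0,"gripper":0}]'; python3 q.py
```

```text
time: 21.22
tool_pos: [0.4985, 0.1411, 0.2127]
tool_rot: [-1.571, 0.0, 0.15]
contact_force: [0.9, -0.2, -3.5]
opening: 0.012
torque [-0.13   0.066 -0.061] turned 1.099
time: 21.6
tool_pos: [0.4986, 0.1411, 0.2122]
tool_rot: [-1.571, -0.0, 0.13]
contact_force: [0.0, -0.2, 1.1]
opening: 0.0119
torque [-0.135  0.211  0.06 ] turned 1.119
```

```bash

python3 -m creep '[{"dx":0,"dy":-0.001,"dz":0,"rx":0,"ry":0,"rz":0,"gripper":0},{"dx":0,"dy":-0.0015,"dz":0,"rx":0,"ry":0.015,"rz":0,"gripper":0},{"dx":0,"dy":-0.0015,"dz":0,"rx":0,"ry":0.03,"rz":0,"gripper":0},{"dx":0,"dy":-0.0015,"dz":0,"rx":0,"ry":0.03,"rz":0,"gripper":0}]'; python3 q.py
python3 -m creep '[{"dx":0,"dy":0.0005,"dz":0,"rx":0,"ry":0.01,"rz":0,"gripper":0},{"dx":0,"dy":0.001,"dz":0,"rx":0,"ry":0.02,"rz":0,"gripper":0},{"dx":0,"dy":0.001,"dz":0,"rx":0,"ry":0.02,"rz":0,"gripper":0}]'; python3 q.py
```

```text
time: 22.1
tool_pos: [0.4985, 0.1411, 0.2132]
tool_rot: [-1.571, 0.0, 0.1]
contact_force: [0.7, 0.9, -3.3]
opening: 0.0118
torque [-0.111  0.012 -0.023] turned 1.149
time: 22.48
tool_pos: [0.4987, 0.1411, 0.2126]
tool_rot: [-1.571, -0.0, 0.08]
contact_force: [-0.9, -0.1, -0.3]
opening: 0.0118
torque [-0.099  0.25   0.11 ] turned 1.169
```

```bash

python3 -m creep '[{"dx":0,"dy":-0.001,"dz":0,"rx":0,"ry":0,"rz":0,"gripper":0},{"dx":0,"dy":-0.001,"dz":0,"rx":0,"ry":0.015,"rz":0,"gripper":0},{"dx":0,"dy":-0.001,"dz":0,"rx":0,"ry":0.03,"rz":0,"gripper":0},{"dx":0,"dy":-0.001,"dz":0,"rx":0,"ry":0.03,"rz":0,"gripper":0}]'; python3 q.py
python3 -m creep '[{"dx":0,"dy":0.0005,"dz":0,"rx":0,"ry":0.01,"rz":0,"gripper":0},{"dx":0,"dy":0.001,"dz":0,"rx":0,"ry":0.02,"rz":0,"gripper":0},{"dx":0,"dy":0.001,"dz":0,"rx":0,"ry":0.02,"rz":0,"gripper":0}]'; python3 q.py
```

```text
time: 22.98
tool_pos: [0.4986, 0.141, 0.2132]
tool_rot: [-1.571, 0.0, 0.05]
contact_force: [-1.1, 0.4, -2.7]
opening: 0.012
torque [-0.065  0.037  0.012] turned 1.199
time: 23.35
tool_pos: [0.4986, 0.1411, 0.2126]
tool_rot: [-1.571, -0.0, 0.03]
contact_force: [-0.5, 0.3, -0.5]
opening: 0.0121
torque [-0.069  0.274 -0.025] turned 1.219
```

```bash

python3 -m creep '[{"dx":0,"dy":-0.0005,"dz":0,"rx":0,"ry":0.01,"rz":0,"gripper":0},{"dx":0,"dy":-0.0007,"dz":0,"rx":0,"ry":0.03,"rz":0,"gripper":0},{"dx":0,"dy":0,"dz":0,"rx":0,"ry":0.03,"rz":0,"gripper":0},{"dx":0,"dy":0,"dz":0,"rx":0,"ry":0.03,"rz":0,"gripper":0}]'; python3 q.py
python3 -m creep '[{"dx":0,"dy":-0.0005,"dz":0,"rx":0,"ry":0.01,"rz":0,"gripper":0},{"dx":0,"dy":-0.0007,"dz":0,"rx":0,"ry":0.03,"rz":0,"gripper":0},{"dx":0,"dy":0,"dz":0,"rx":0,"ry":0.03,"rz":0,"gripper":0},{"dx":0,"dy":0,"dz":0,"rx":0,"ry":0.03,"rz":0,"gripper":0}]'; python3 q.py
```

```text
time: 23.85
tool_pos: [0.4987, 0.141, 0.2126]
tool_rot: [-1.571, -0.0, 0.0]
contact_force: [-0.7, -0.2, 0.4]
opening: 0.0115
torque [-0.042  0.185 -0.028] turned 1.249
time: 24.35
tool_pos: [0.4986, 0.1411, 0.2124]
tool_rot: [-1.571, -0.0, -0.03]
contact_force: [-0.0, -0.2, -1.4]
opening: 0.0118
torque [-0.026  0.062  0.025] turned 1.279
```

```bash

python3 -m creep '[{"dx":0,"dy":0,"dz":0,"rx":0,"ry":0.01,"rz":0,"gripper":0},{"dx":0,"dy":0,"dz":0,"rx":0,"ry":0.02,"rz":0,"gripper":0},{"dx":0,"dy":0.0005,"dz":0,"rx":0,"ry":0.02,"rz":0,"gripper":0},{"dx":0,"dy":0.0005,"dz":0,"rx":0,"ry":0.02,"rz":0,"gripper":0}]'; python3 q.py
python3 -m creep '[{"dx":0,"dy":0,"dz":0,"rx":0,"ry":0.01,"rz":0,"gripper":0},{"dx":0,"dy":0,"dz":0,"rx":0,"ry":0.02,"rz":0,"gripper":0},{"dx":0,"dy":0.0005,"dz":0,"rx":0,"ry":0.02,"rz":0,"gripper":0},{"dx":0,"dy":0.0005,"dz":0,"rx":0,"ry":0.02,"rz":0,"gripper":0}]'; python3 q.py
```

```text
time: 24.85
tool_pos: [0.4986, 0.1411, 0.2119]
tool_rot: [-1.571, -0.0, -0.05]
contact_force: [-0.0, -0.9, -2.1]
opening: 0.012
torque [-0.037  0.086 -0.054] turned 1.299
time: 25.35
tool_pos: [0.4986, 0.1411, 0.2113]
tool_rot: [-1.571, -0.0, -0.07]
contact_force: [0.3, -0.0, -2.0]
opening: 0.0118
torque [-0.054 -0.014 -0.025] turned 1.319
```

```bash

python3 -m creep '[{"dx":0,"dy":0.0005,"dz":0,"rx":0,"ry":0.01,"rz":0,"gripper":0},{"dx":0,"dy":0.001,"dz":0,"rx":0,"ry":0.01,"rz":0,"gripper":0},{"dx":0,"dy":0.001,"dz":0,"rx":0,"ry":0.01,"rz":0,"gripper":0}]'; python3 q.py
python3 -m creep '[{"dx":0,"dy":0.0005,"dz":0,"rx":0,"ry":0.01,"rz":0,"gripper":0},{"dx":0,"dy":0.001,"dz":0,"rx":0,"ry":0.01,"rz":0,"gripper":0},{"dx":0,"dy":0.001,"dz":0,"rx":0,"ry":0.01,"rz":0,"gripper":0}]'; python3 q.py
```

```text
time: 25.72
tool_pos: [0.4988, 0.1411, 0.2105]
tool_rot: [-1.571, -0.001, -0.08]
contact_force: [0.3, -0.8, -0.3]
opening: 0.0119
torque [-0.122 -0.034 -0.014] turned 1.329
time: 26.1
tool_pos: [0.4988, 0.141, 0.2095]
tool_rot: [-1.571, -0.001, -0.09]
contact_force: [1.2, 0.1, 1.5]
opening: 0.0119
torque [-0.034 -0.072 -0.191] turned 1.339
```

```bash

python3 -m creep '[{"dx":0,"dy":0,"dz":0,"rx":0,"ry":0.01,"rz":0,"gripper":0},{"dx":0,"dy":0,"dz":0,"rx":0,"ry":0.02,"rz":0,"gripper":0},{"dx":0,"dy":0,"dz":0,"rx":0,"ry":0.02,"rz":0,"gripper":0}]'; python3 q.py
python3 -m creep '[{"dx":0,"dy":0.0005,"dz":0,"rx":0,"ry":0.01,"rz":0,"gripper":0},{"dx":0,"dy":0.001,"dz":0,"rx":0,"ry":0.01,"rz":0,"gripper":0},{"dx":0,"dy":0.001,"dz":0,"rx":0,"ry":0.01,"rz":0,"gripper":0}]'; python3 q.py
```

```text
time: 26.48
tool_pos: [0.4985, 0.141, 0.209]
tool_rot: [-1.571, 0.0, -0.11]
contact_force: [1.0, -0.8, -1.9]
opening: 0.0118
torque [-0.006 -0.196 -0.1  ] turned 1.359
time: 26.85
tool_pos: [0.4985, 0.141, 0.2082]
tool_rot: [-1.571, 0.0, -0.12]
contact_force: [1.2, 0.6, -3.0]
opening: 0.0122
torque [-0.126 -0.209 -0.083] turned 1.369
```

```bash

python3 -m creep '[{"dx":0,"dy":0.0005,"dz":0,"rx":0,"ry":0,"rz":0,"gripper":0},{"dx":0,"dy":0.001,"dz":0,"rx":0,"ry":0,"rz":0,"gripper":0},{"dx":0,"dy":0.001,"dz":0,"rx":0,"ry":0,"rz":0,"gripper":0}]'; python3 q.py
python3 -m creep '[{"dx":0,"dy":0.0005,"dz":0,"rx":0,"ry":0,"rz":0,"gripper":0},{"dx":0,"dy":0.001,"dz":0,"rx":0,"ry":0,"rz":0,"gripper":0},{"dx":0,"dy":0.001,"dz":0,"rx":0,"ry":0,"rz":0,"gripper":0}]'; python3 q.py
```

```text
time: 27.22
tool_pos: [0.4986, 0.1411, 0.2073]
tool_rot: [-1.571, 0.0, -0.12]
contact_force: [1.6, -0.0, -3.0]
opening: 0.012
torque [-0.03  -0.189 -0.077] turned 1.369
time: 27.6
tool_pos: [0.4986, 0.1411, 0.2063]
tool_rot: [-1.571, -0.0, -0.12]
contact_force: [1.7, -0.6, -2.8]
opening: 0.0122
torque [-0.098 -0.262 -0.062] turned 1.369
```

Dropping freely into the notch. Continue down by feel.

```bash

python3 -m creep '[{"dx":0,"dy":0.0005,"dz":0,"rx":0,"ry":0,"rz":0,"gripper":0},{"dx":0,"dy":0.001,"dz":0,"rx":0,"ry":0,"rz":0,"gripper":0},{"dx":0,"dy":0.001,"dz":0,"rx":0,"ry":0,"rz":0,"gripper":0}]'; python3 q.py
python3 -m creep '[{"dx":0,"dy":0.0005,"dz":0,"rx":0,"ry":0,"rz":0,"gripper":0},{"dx":0,"dy":0.001,"dz":0,"rx":0,"ry":0,"rz":0,"gripper":0},{"dx":0,"dy":0.001,"dz":0,"rx":0,"ry":0,"rz":0,"gripper":0}]'; python3 q.py
python3 -m creep '[{"dx":0,"dy":0.0005,"dz":0,"rx":0,"ry":0,"rz":0,"gripper":0},{"dx":0,"dy":0.0005,"dz":0,"rx":0,"ry":0,"rz":0,"gripper":0}]'; python3 q.py
```

```text
time: 27.98
tool_pos: [0.4986, 0.141, 0.2053]
tool_rot: [-1.571, -0.0, -0.12]
contact_force: [1.9, -0.1, -2.5]
opening: 0.0122
torque [-0.092 -0.261 -0.094] turned 1.369
time: 28.35
tool_pos: [0.4986, 0.1411, 0.2043]
tool_rot: [-1.571, 0.0, -0.12]
contact_force: [1.5, 0.2, -2.2]
opening: 0.0121
torque [-0.136 -0.297 -0.092] turned 1.369
time: 28.6
tool_pos: [0.4986, 0.1411, 0.2038]
tool_rot: [-1.571, -0.0, -0.12]
contact_force: [0.8, -0.2, -3.4]
opening: 0.0119
torque [-0.129 -0.319 -0.106] turned 1.369
```

```bash

python3 -m creep '[{"dx":0,"dy":0.0005,"dz":0,"rx":0,"ry":0,"rz":0,"gripper":0},{"dx":0,"dy":0.0005,"dz":0,"rx":0,"ry":0,"rz":0,"gripper":0}]'; python3 q.py
python3 -m creep '[{"dx":0,"dy":0.0005,"dz":0,"rx":0,"ry":0,"rz":0,"gripper":0},{"dx":0,"dy":0.0005,"dz":0,"rx":0,"ry":0,"rz":0,"gripper":0}]'; python3 q.py
```

```text
time: 28.85
tool_pos: [0.4986, 0.141, 0.2036]
tool_rot: [-1.571, -0.0, -0.12]
contact_force: [1.1, -0.6, 0.1]
opening: 0.0119
torque [-0.084 -0.1    0.014] turned 1.369
time: 29.1
tool_pos: [0.4987, 0.1411, 0.2035]
tool_rot: [-1.571, -0.001, -0.12]
contact_force: [-0.1, -0.3, 5.5]
opening: 0.0118
torque [-0.159  0.195 -0.075] turned 1.369
```

Seated: bottom contact at 0.2036, 6.1 mm below the track. Relieve the pressure, let go, and retreat straight up.

```bash

python3 -m creep '[{"dx":0,"dy":-0.0005,"dz":0,"rx":0,"ry":0,"rz":0,"gripper":0},{"dx":0,"dy":-0.0005,"dz":0,"rx":0,"ry":0,"rz":0,"gripper":0.16},{"dx":0,"dy":-0.0005,"dz":0,"rx":0,"ry":0,"rz":0,"gripper":0.2},{"dx":0,"dy":-0.0005,"dz":0,"rx":0,"ry":0,"rz":0,"gripper":0.3},{"dx":0,"dy":-0.0005,"dz":0,"rx":0,"ry":0,"rz":0,"gripper":0.4},{"dx":0,"dy":-0.0005,"dz":0,"rx":0,"ry":0,"rz":0,"gripper":0.5},{"dx":0,"dy":-0.0005,"dz":0,"rx":0,"ry":0,"rz":0,"gripper":0.5}]'; python3 q.py
python3 -m creep '[{"dx":0,"dy":-0.005,"dz":0,"rx":0,"ry":0,"rz":0,"gripper":0.5},{"dx":0,"dy":-0.02,"dz":0,"rx":0,"ry":0,"rz":0,"gripper":0.5},{"dx":0,"dy":-0.05,"dz":0,"rx":0,"ry":0,"rz":0,"gripper":0.5},{"dx":0,"dy":-0.08,"dz":0,"rx":0,"ry":0,"rz":0,"gripper":0.5},{"dx":0,"dy":-0.1,"dz":0,"rx":0,"ry":0,"rz":0,"gripper":0.5},{"dx":0,"dy":-0.1,"dz":-0.04,"rx":0,"ry":0,"rz":0,"gripper":0.5},{"dx":0,"dy":-0.1,"dz":-0.06,"rx":0,"ry":0,"rz":0,"gripper":0.5},{"dx":0,"dy":-0.1,"dz":-0.06,"rx":0,"ry":0,"rz":0,"gripper":0.5},{"dx":0,"dy":-0.1,"dz":-0.06,"rx":0,"ry":0,"rz":0,"gripper":0.5}]'
python3 - <<'E'
from h import *
s=status.observe()
p,d=read_camera('wrist');cv2.imwrite('pics/w9.png',p[:,:,::-1]);np.savez('pics/w9.npz',d=d,pos=s['tool_pos'],rot=s['tool_rot'])
p,d=read_camera('scene');cv2.imwrite('pics/s9.png',p[:,:,::-1])
E
```

```text
time: 29.98
tool_pos: [0.4986, 0.1411, 0.2033]
tool_rot: [-1.571, 0.0, -0.12]
contact_force: [0.8, -0.0, 0.1]
opening: 0.0452
torque [-0.101  0.111  0.01 ] turned 1.369
time: 31.1
tool_pos: [0.4915, 0.082, 0.3039]
tool_rot: [-1.57, -0.001, -0.12]
contact_force: [-0.2, -0.4, -0.1]
opening: 0.0457
```

View pics/w9.png

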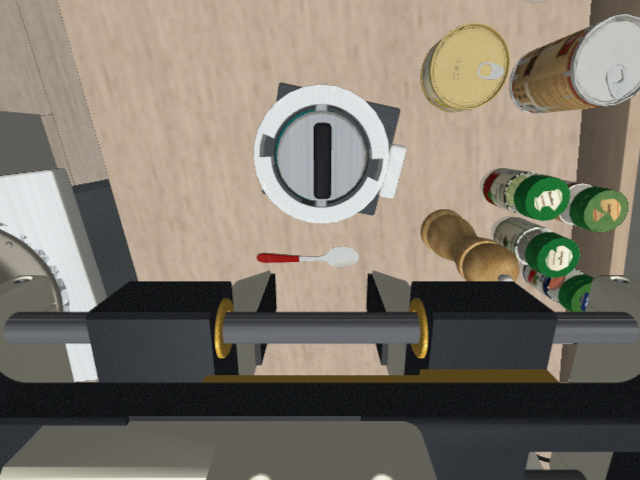

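View pics/s9.png

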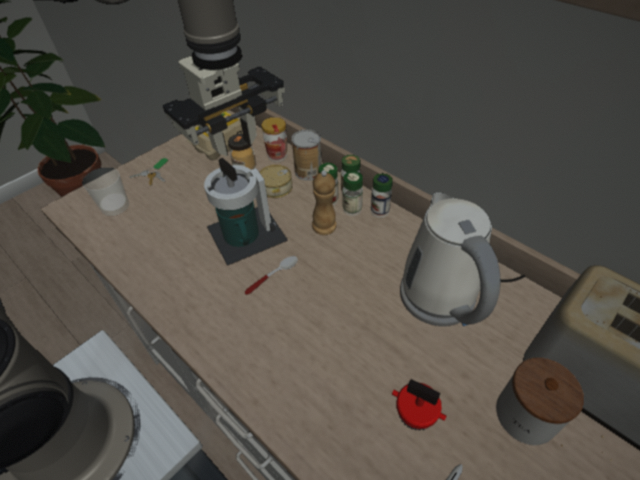

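Sieve hangs in the collar, bar upright at wrist (322,160); mug, mill and spoon look unmoved. Check heights with depth.

```bash
python3 - <<'E'
from h import *
np.set_printoptions(precision=4,suppress=True)
z=np.load('pics/w9.npz');s=dict(tool_pos=z['pos'],tool_rot=z['rot']);c,T=camT('wrist',s);P=cloud(c,T,z['d'])
md=lambda a,b,c_,d:np.nanmedian(P[a:b,c_:d].reshape(-1,3),0)
print('bar top',md(130,195,317,326),'ends',md(128,136,317,326),md(184,192,317,326))
print('frame L/R',md(135,175,290,305),md(135,175,340,355),'near/far end',md(112,117,315,330),md(200,203,315,330),'collar L',md(150,170,258,261),md(92,98,305,320))
a=P[130:136,321],P[185:191,321]
d=np.nanmedian(a[1],0)-np.nanmedian(a[0],0);print('bar yaw',np.arctan2(d[1],d[0])%np.pi)
t0=np.load('pics/top0.npy');p0=cv2.imread('pics/scene0.png').astype(int);p1=cv2.imread('pics/s9.png').astype(int)
df=abs(p1-p0).max(2)
for n,b in dict(mugbody=(195,210,225,260),mill=(170,240,308,340),spoon=(250,300,240,300)).items(): print(n,df[b[0]:b[1],b[2]:b[3]].mean(),df[b[0]:b[1],b[2]:b[3]].max())
E
```

```text
bar top [0.4985 0.1406 0.2143] ends [0.5008 0.1596 0.2144] [0.4964 0.1237 0.2142]
frame L/R [0.4793 0.1452 0.1575] [0.52   0.1402 0.157 ] near/far end [0.5034 0.1738 0.1569] [0.4949 0.1032 0.1521] collar L [0.4496 0.1456 0.1681] [0.4974 0.1879 0.1685]
bar yaw 1.45014153168024
mugbody 2.0704761904761906 14
mill 1.9477678571428572 9
spoon 2.0693333333333332 8
```

```bash
python3 - <<'E'
from h import *
print(robot.hand_in(), status.observe()['time'])
E
```

```text
the job is handed in; nothing more can be done
the job is handed in; nothing more can be done
```

The grey sieve now hangs locked in the collar over the mug, and I handed the job in shortly after 31 s of the 69 s allowed. The hand-in gave no verdict.

- **What I did:** I lowered the pins through the gaps until they rested on the track at tool height 0.2097 m. I then turned the sieve clockwise by feel, over the ridge at about 1.2 rad. At 1.37 rad the pins dropped into the notches, with the bottom at 0.2036 m, 6.1 mm below the track. I let go and moved the arm clear.
- **Force:** The vertical force at the tool never read above 5.5 N at the end of a move. I did not see the peaks within moves.
- **Slip on the ridge:** While climbing the ridge with a light grip, the bar twisted a few degrees in the fingers. I eased up and gripped it more firmly.
- **Last checks:** The bar top is at 0.214 m (0.215 m expected when locked) and the bar is level to within 0.2 mm. Its direction matches the angle at which I released it.
- **Other objects:** The mug, mill and teaspoon look the same in the scene camera's before and after pictures. For the mug, only a patch of its body was compared.
- **Disagreement:** One depth reading near the far rim of the sieve's frame was about 5 mm lower than the others. I took it to be on the frame's edge, because the other frame readings and both bar ends agree; I did not check it further.

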